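# Set the strap gauge with its knurled wheel and lock it

### The arm

A 6-joint arm with a two-finger parallel gripper is mounted at the origin on the work surface; the furniture and walls round the work are solid. World frame = base frame: x ahead of the robot, y to its left, z up, the work surface at z = 0. Lengths are in m, angles in degrees, forces in N, time in s.
With the tool pointing down it reaches from about 0.375 to 0.9 m from the base axis. Payload 3.1 kg.
Tool frame: the origin (TCP) lies at the very end of the fingers, on their centre line; the grasp point (between the pads) lies 19 mm behind it (bot.hold_point_z is the z of the grasp point in the tool frame, in m); z points along the fingers, y is the line along which they close (so a half turn about z gives the same grasp; the last joint's range is limited). The gripper opens to 87 mm and grips with 3 to 60 N. Pads are 19 mm wide; open, the fingers measure 117 mm over their backs; the gripper's body (75 mm by 190 mm) begins 51 mm behind the grasp point.
Start: joints at [63.799, 30.224, 82.088, -0, 67.689, -10.227], TCP at [0.172, 0.601, 0.196] pointing down, gripper open.
Joint ranges: [-176.69, 176.69], [-43.24, 126.21], [12.49, 139.97], [-82, 262], [0, 151.66], [-163.58, 163.58]. Speed limits (degrees/s): [159.86, 159.86, 180, 180, 180, 180].

### API

Orientations are given as a 3x3 rotation matrix whose columns are the frame's x, y, z axes.
In Python, from rig import bot, capture, camera_model gives the robot as it stands.
- The arm moves only by the tool apply_moves, never from a script. Its argument "plan" is text: rows parted by semicolons, each of 6 numbers parted by spaces: the shift along the tool's x, y, z in units of 0.05 m (1.0 is 0.05 m), then the turn, a rotation vector about the tool's x, y, z in units of 360 degrees (1.0 is 360 degrees). In form: dx dy dz ax ay az; .... A call has 1 to 10 rows; each row shifts and turns the commanded pose from where the row before left it, along the tool's axes as they then stand; what a row does not reach is not made up. A row lasts 1/12 s, in which the tool goes at most 41.7 mm and 7.16 degrees, less where a joint would pass 70% of its speed; a pose out of reach is approached as far as the arm can. A call with a number of a shift or a turn outside -1 to 1 is refused whole. A call with a gripper value outside its range is refused whole. "gripper" is the gripper command: -1 is shut, 1 is fully open, values between are in proportion, set as the call begins (left out, the last holds). The fingers move at their own pace and stop on an object; the grip force is fixed at half the most. Time passes only in rows, so rows that do not move let the fingers close. It gives the time, the measured TCP pose, the force, the opening and the grip force at its end, in the units of the state.
- bot.read_state(): the state, without advancing time (a new reading comes with each control period).
- capture(name): name is "scene" or "side" or "wrist"; returns the picture (400x640x3 uint8, red, green, blue); there is no depth.
- camera_model(name): a dict with "vertical_fov" (degrees; the focal length in pixels is half the picture's height over the tangent of half this angle, whatever the lens; pixels are square), "cx", "cy" (the principal point, pixels), "position" and "rotation" of the camera in the world; the wrist camera has in their place "hand_eye" (4x4, takes a point from camera to tool coordinates, whose origin is the TCP and whose axes are the flange's). Camera axes: x right, y down, z forward; pixel columns grow to the right and rows downward; lengths in m; the calibration is good to about 2 mm. The wrist camera is an equidistant fisheye: a pixel r from the principal point sees the ray r / f radians off the axis. A picture is of the moment at which its call begins: read the wrist's pose just before it. camera_model takes no time and is no camera call.
- bot.hand_in(): hands the job in; it is judged then, once.
The state is a dict: "time_s": time; "joint_positions": joint angles; "qvel": joint speeds; "tau": joint torques, N m; "position": TCP position; "tcp_rot": TCP orientation; "force": force on the tool from outside, world axes, zero at the start; "moment": the same for the moment, N m; "opening": opening from 0.0 (shut) to 1.0 (fully open); "grasp_force": force on a finger pad.
Only numpy, scipy, OpenCV 4.12 (cv2) and the standard library are available. Lean on these libraries where they do the work, as an engineer would, in place of code of your own. Each camera call takes 0.05 s, during which the arm holds its last target. There are 200 camera calls.

### The job

Set the green strap-width gauge: with a fingertip on top of its knurled wheel, roll the wheel until the sliding fence has closed the gap so far that the fence's yellow pointer stands squarely in line with the red gauge mark. Then push the red lock lever fully over, away from you, leaving the setting as it is. Do not pinch the wheel or push the fence itself, and leave the red mark and the other things on the bench where they are.

Things in the scene. Friction and masses are not known exactly. Their poses are not given: they have to be found in the camera images.
- gauge: the strap gauge, screwed down: green plate 110 x 310 mm on 15 mm feet, its top 30 mm above the bench. Origin at the middle of its underside; x points to the back (away from the robot), y to its left (along the gap), z up. From right to left it carries the wheel (y = -105 mm), the sliding fence, the fixed aluminium cheek (inner face y = +82 mm) and the lock lever (y = +128 mm)
- wheel_axle (a point): centre of the knurled steel wheel, 74 mm above the bench. Radius 32 mm, width 24 mm (along the gauge's x); the axle lies along the gauge's x. The wheel stands 24 mm proud of the two grey cheeks beside it (45 mm across both).
- wheel_top (a point): top of the wheel's rim, 106 mm above the bench (fixed point). The wheel is rigid; pressed with 3 to 15 N, the rim goes along with a fingertip drawn over the top along the gauge's y; about 40 mm a stroke, then lift, go back, repeat. Rolling the top to +y (left) closes the gap: 1 mm of fence for 4 mm of rim (8 mm per rad). It turns lightly (1 N at the rim) and stays where left
- fence: sliding fence, aluminium block 74 x 16 x 38 mm with a 4 mm wide yellow pointer on its front and a yellow line on its top. Origin at plate height, in the middle of the block and in line with the pointer; moves along the gauge's y only. At the start it is 16 to 40 mm to the right (-y) of the red mark
- mark: red gauge mark: upright fin 4 mm wide, 40 mm high, at the front edge of the plate, on a small red rider (stiff slide, not to be moved). Origin at plate height, in line with the fin in y, and at the same x in the gauge as the fence's origin, so that the two origins coincide when pointer and mark are in line
- lock (a joint): angle of the lock lever: 0 = open, leaning to the front (the gauge's -x, towards the robot), 1.0 = locked, leaning to the back (+x); stays where it is left
- lock_tip (a point): centre of the red ball (26 mm in diameter) at the tip of the lock lever; it moves with the lever. The pivot is 50 mm from it, along the gauge's y, 52 mm above the bench; the ball goes from 24 mm before the pivot (96 mm high) over the top (102 mm) to 24 mm behind it. Some 1.5 N push it over
- thread_spool: wooden thread spool, a loose bystander; origin at its underside
- awl: red-handled awl, a loose bystander; origin at its underside
- bone_folder: bone folder, a loose bystander; origin at its underside
- hole_punch: standing black hole punch, a loose bystander; origin at its underside

How it is judged (in metres and radians):
On the way, in this order (a step that is already met when the one before it is completed fails the run):
1. the pointer is brought in line with the red mark by the wheel, the lock still open (y of fence in the frame of mark between -0.0025 and 0.0025 m and value of joint lock below 0.4 rad), for 0.2 s.
2. the lock lever is pushed over with the setting kept (y of fence in the frame of mark between -0.0025 and 0.0025 m and value of joint lock above 0.8 rad), for 0.2 s.
At the end, for the whole second after the job is handed in: the fence's pointer is in line with the red mark within 2.5 mm and at rest, and the lock lever is over (0.8 rad or more) (all of step 2 and linear speed of fence below 0.003 m/s); the robot touches nothing.
It fails at once if the fence is pushed directly instead of by the wheel (contact force between fence and anything else above 1 N).
It fails at once if the wheel is taken between the fingers (distance between the grasp point and wheel_axle below 0.039 m).
It fails at once if the red mark is shifted (distance of mark from where it was at the start of the episode above 0.003 m).
It fails at once if a bystander is moved, lifted or knocked over (30 mm) (distance of any of thread_spool, awl, bone_folder, hole_punch from where it was at the start of the episode above 0.03 m).
It also fails if it takes over 67 s, if anything falls off the work surface, if the arm or the gripper's body presses on something with over 40 N, if the wrist force passes 120 N, or if a joint passes its speed limit or range.

## Working session

There is one attempt and no reset: what is moved stays moved. The work goes in short steps, Python scripts to look and compute and a tool call to move; the robot and the scene stay as the last step left them, time stands still between calls to the robot, and variables do not carry over. Pictures are saved under pics/ and viewed, at most 10 in all, crops included, and the job is handed in when it is done.

Besides the shell and the picture viewer there is one more tool, called after "Call:" by a JSON object that holds its "name" and its "arguments". apply_moves: Moves the arm, as the interface text tells. Its arguments: {"type":"object","properties":{"plan":{"type":"string"},"gripper":{"type":"number"}},"required":["plan"]}

```bash
mkdir -p pics; ls; python3 - <<'E'
from rig import bot,capture,camera_model
import cv2
s=bot.read_state();print(s)
for n in("scene","side","wrist"):
    cv2.imwrite(f"pics/{n}0.png",capture(n)[:,:,::-1]);print(n,camera_model(n))
E
```

```text
pics
{'time_s': 0.0, 'joint_positions': array([ 6.37990791e+01,  3.02811126e+01,  8.21560403e+01, -2.90262677e-03,
        6.76880915e+01, -1.02288416e+01]), 'qvel': array([-0.02568456, -0.01351374, -0.04052625, -0.01504717,  0.03340064,
       -0.0442537 ]), 'tau': array([-3.00026404e-04, -4.40048110e+01, -1.76588738e+01,  6.30615139e-02,
        5.84399840e-02, -1.90699948e-04]), 'position': array([0.17163144, 0.60015588, 0.19545059]), 'tcp_rot': array([[-9.61401050e-01,  2.75149357e-01, -9.23078833e-04],
       [ 2.75150692e-01,  9.61399068e-01, -1.98201804e-03],
       [ 3.42096140e-04, -2.15950001e-03, -9.99997610e-01]]), 'force': array([-0.04302703, -0.09456288, -0.78092073]), 'moment': array([ 0.00868794, -0.01853397, -0.05511341]), 'grasp_force': 0.0, 'opening': 1.0009233722339421}
scene {'vertical_fov': 54.52999959102707, 'cx': 322.2603435749648, 'cy': 203.22108389028523, 'position': array([-0.11852902,  0.57677024,  0.49345413]), 'rotation': array([[-0.52627705, -0.3705243 ,  0.76533928],
       [-0.85016009,  0.24636166, -0.46533187],
       [-0.01613349, -0.89555439, -0.44465946]])}
side {'vertical_fov': 45.99342391415743, 'cx': 322.86789758803644, 'cy': 203.9807606897, 'position': array([0.26240466, 0.8993044 , 0.46340677]), 'rotation': array([[-0.93468712, -0.16621663,  0.31421653],
       [-0.35535844,  0.41462251, -0.83774015],
       [ 0.0089651 , -0.89468442, -0.4466088 ]])}
wrist {'vertical_fov': 65.70646984690485, 'cx': 320.6232323783027, 'cy': 200.2965387581283, 'hand_eye': array([[-5.42533974e-04, -9.69006241e-01, -2.47035646e-01,
         6.74277506e-02],
       [ 9.99999817e-01, -5.91602812e-04,  1.24406912e-04,
        -8.83284550e-04],
       [-2.66698057e-04, -2.47035534e-01,  9.69006385e-01,
        -1.88454402e-01],
       [ 0.00000000e+00,  0.00000000e+00,  0.00000000e+00,
         1.00000000e+00]])}
```

View pics/scene0.png

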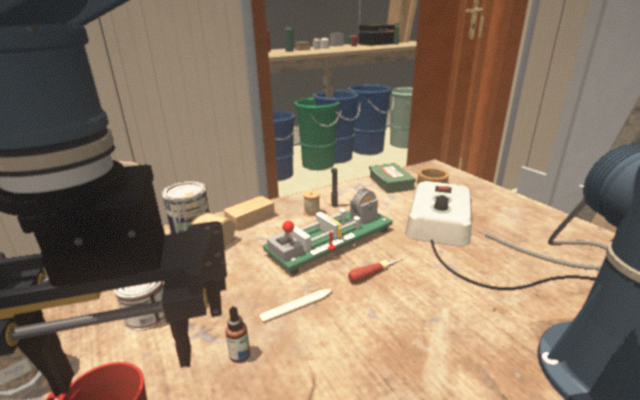

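View pics/side0.png

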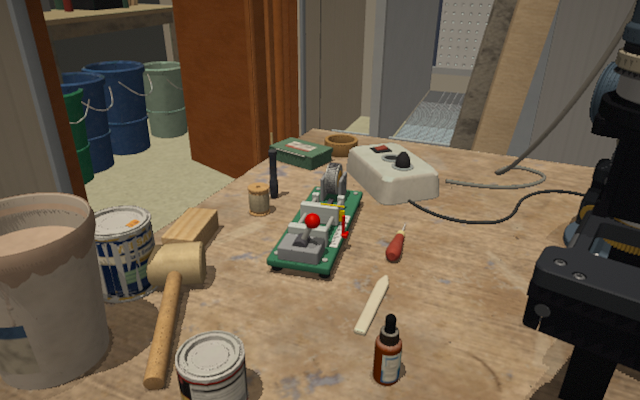

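View pics/wrist0.png

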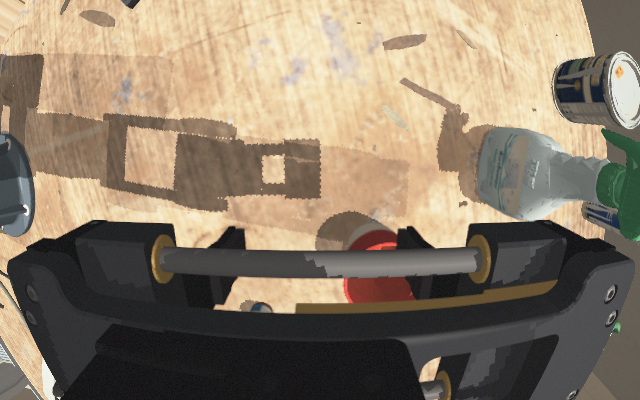

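The gauge is at scene (330,235) and side (318,230); the wrist camera doesn't see it. Next I'll view enlarged crops of both.

```bash
python3 - <<'E'
import cv2,numpy as np
a=cv2.imread("pics/scene0.png")[180:280,255:405];b=cv2.imread("pics/side0.png")[150:280,255:375]
cv2.imwrite("pics/c1.png",cv2.resize(a,None,fx=5,fy=5,interpolation=2))
cv2.imwrite("pics/c2.png",cv2.resize(b,None,fx=4.6,fy=4.6,interpolation=2))
E
```

```text
(no output)
```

View pics/c1.png

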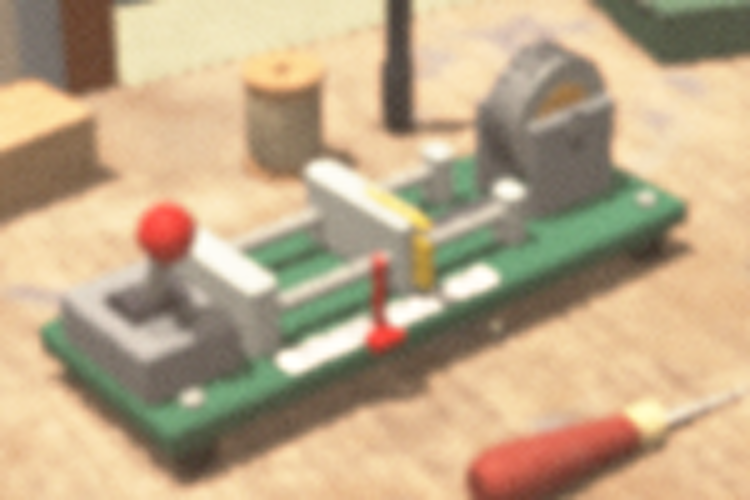

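View pics/c2.png

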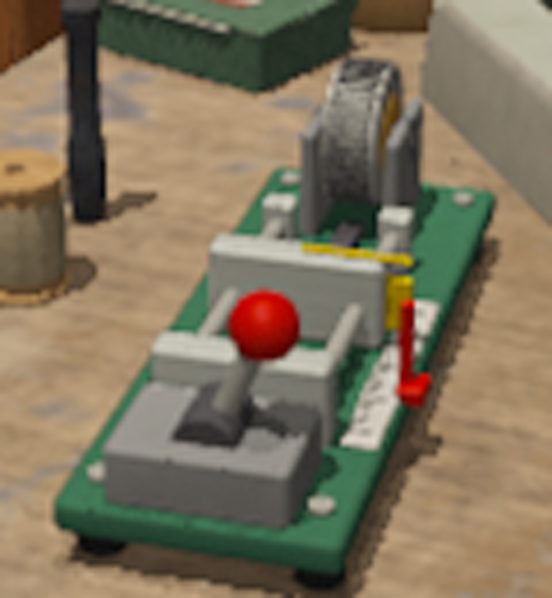

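```bash
cat > h.py <<'E'
import numpy as np,cv2
from rig import bot,capture,camera_model
from scipy.optimize import least_squares
def proj(n,P,st=None):
    m=camera_model(n);f=200/np.tan(np.radians(m["vertical_fov"]/2));P=np.atleast_2d(P)
    if n=="wrist":
        H=m["hand_eye"];R=st["tcp_rot"];q=(P-st["position"])@R;q=(q-H[:3,3])@H[:3,:3]
        r=np.hypot(q[:,0],q[:,1]);t=np.arctan2(r,q[:,2]);k=f*t/r
        return q[:,:2]*k[:,None]+[m["cx"],m["cy"]]
    q=(P-m["position"])@m["rotation"]
    return q[:,:2]/q[:,2:]*f+[m["cx"],m["cy"]]
def W(g,L):
    c,s=np.cos(g[2]),np.sin(g[2]);L=np.atleast_2d(L)
    return np.c_[g[0]+c*L[:,0]-s*L[:,1],g[1]+s*L[:,0]+c*L[:,1],L[:,2]]
E
python3 - <<'E'
from h import *
C=lambda l:np.array(l)/5+[255,180]
D=lambda l:np.array(l)/4.6+[255,150]
L1=[[-.055,.155,.03],[.055,.155,.03],[-.055,-.155,.03],[-.024,.128,.096]]
p1=C([[172,433],[43,330],[688,207],[166,233]])
L2=[[-.055,.155,.03],[.055,.155,.03],[-.055,-.155,.03],[.055,-.155,.03],[-.024,.128,.096]]
p2=D([[338,548],[58,500],[494,192],[275,170],[264,325]])
f=lambda g:np.r_[(proj("scene",W(g,L1))-p1).ravel(),(proj("side",W(g,L2))-p2).ravel()]
r=least_squares(f,[.5,.3,-.3],loss='soft_l1');g=r.x;print(g,np.degrees(g[2]));print(f(g).reshape(-1,2).round(1))
np.save("g.npy",g)
print("wheel top",W(g,[0,-.105,.106]),"ball",W(g,[-.024,.128,.096]))
for nm,l in(("wtop",[0,-.105,.106]),("wtopfront",[-.012,-.105,.106])):print(nm,(proj("scene",W(g,l))-[255,180])*5,(proj("side",W(g,l))-[255,150])*4.6)
# fence pointer & mark y (unknown local x,y), using both cams
def tri(z,a,b):
    q=least_squares(lambda v:np.r_[(proj("scene",W(g,[v[0],v[1],z]))-C(a)).ravel(),(proj("side",W(g,[v[0],v[1],z]))-D(b)).ravel()],[-.04,0]);return q.x,q.cost
print("fin top",tri(.07,[379,258],[407,303]))
print("pointer top",tri(.068,[423,224],[400,262]))
s=bot.read_state();R=s["tcp_rot"];print("yaw x,y tool:",R[:,0],R[:,1], "delta wtop tool", R.T@(W(g,[0,-.105,.2])[0]-s["position"]))
E
```

```text
[0.5462281  0.1528944  0.11042073] 6.326642075035272
[[-1.6 -0.7]
 [-3.1 -2.5]
 [ 0.1 -2.5]
 [ 0.4  1. ]
 [ 0.9 -0.5]
 [-2.3  0. ]
 [ 0.8 -1. ]
 [-0.1 -1.8]
 [ 3.   1.9]]
wheel top [[0.55779873 0.04853387 0.106     ]] ball [[0.50826911 0.27747015 0.096     ]]
wtop [[542.42776238  46.12506035]] [[363.90195755  63.95817814]]
wtopfront [[559.8086889   54.04899722]] [[390.20870479  66.68251228]]
fin top (array([-0.05418955,  0.04342477]), np.float64(0.8875496044006239))
pointer top (array([-0.042796  ,  0.00752149]), np.float64(0.14609038422585718))
yaw x,y tool: [-9.61382335e-01  2.75216141e-01  2.86768527e-04] [ 0.27521528  0.96138111 -0.00170589] delta wtop tool [-0.52304814 -0.42421724 -0.00375797]
```

Plate corners, ball, fin and pointer fit to a few pixels. The gauge is at (0.546, 0.153) with yaw 6.3°, and the gap is about 36 mm. I'll move over with the gripper shut.

Call:
{"name": "apply_moves", "arguments": {"plan": "-0.5 -0.4 0 0 0 0;-0.5 -0.4 0 0 0 0;-0.5 -0.4 0 0 0 0;-0.5 -0.4 0 0 0 0;-0.5 -0.4 0 0 0 0;-0.5 -0.4 0 0 0 0;-0.5 -0.4 0 0 0 0;-0.5 -0.4 0 0 0 0;-0.5 -0.4 0 0 0 0;-0.5 -0.4 0 0 0 0", "gripper": -1}}

```text
time_s: 0.98
position: [0.3578, 0.3384, 0.1964]
tcp_rot: [[-0.961, 0.275, -0.0], [0.275, 0.961, -0.0], [0.0, -0.0, -1.0]]
force: [0.5, -0.5, -0.4]
opening: 0.325
grasp_force: 0.0
```

```bash
python3 - <<'E'
from h import *
g=np.load("g.npy")
m=camera_model("side");n=camera_model("scene")
r=least_squares(lambda v:np.r_[(proj("side",[v[0],v[1],0])-[274,197]).ravel(),(proj("scene",[v[0],v[1],0])-[335,205]).ravel()],[.6,.1]);x=r.x;print("punch",x,r.cost)
for z in(.06,.08,.1,.12,.14,.16):print(z,proj("side",[x[0],x[1],z]),proj("scene",[x[0],x[1],z]))
s=bot.read_state();print(s["position"],s["tcp_rot"],s["opening"])
E
```

```text
punch [0.70355015 0.03649925] 0.2975016995072235
0.06 [[273.39711006 172.24619676]] [[334.43376698 185.31609165]]
0.08 [[273.0510248  163.80602513]] [[334.41783407 178.63634161]]
0.1 [[272.69890021 155.21856924]] [[334.40163268 171.84403314]]
0.12 [[272.34057683 146.4799399 ]] [[334.38515597 164.93629703]]
0.14 [[271.97588951 137.58610978]] [[334.36839685 157.91016572]]
0.16 [[271.6046672  128.53290722]] [[334.35134801 150.76256906]]
[0.35776182 0.33836778 0.19637212] [[-9.61454765e-01  2.74963079e-01 -2.00628366e-04]
 [ 2.74963106e-01  9.61454770e-01 -1.26947168e-04]
 [ 1.57989315e-04 -1.77219358e-04 -9.99999972e-01]] 0.3250476055723241
```

Call:
{"name": "apply_moves", "arguments": {"plan": "-0.55 -0.47 0 0 0 0;-0.55 -0.47 0 0 0 0;-0.55 -0.47 0 0 0 0;-0.55 -0.47 0 0 0 0;-0.55 -0.47 0 0 0 0;-0.55 -0.47 0 0 0 0;-0.55 -0.47 0 0 0 0;-0.55 -0.47 0 0 0 0;-0.55 -0.47 0 0 0 0;-0.55 -0.47 0 0 0 0"}}

```text
time_s: 1.82
position: [0.5575, 0.0365, 0.1962]
tcp_rot: [[-0.961, 0.276, -0.001], [0.276, 0.961, 0.0], [0.001, 0.0, -1.0]]
force: [1.1, 2.4, 0.5]
opening: 0.003
grasp_force: 0.0
```

Call:
{"name": "apply_moves", "arguments": {"plan": "0 0 0 0 0 -0.0155;0 0 0 0 0 -0.0155;0 0 0 0 0 -0.0155;0 0 0 0 0 -0.0155;0 0 0.3 0 0 0;0 0 0.3 0 0 0;0 0 0.2 0 0 0;0 0 0.2 0 0 0;0 0 0 0 0 0"}}

```text
time_s: 2.57
position: [0.5553, 0.0384, 0.1443]
tcp_rot: [[-0.994, -0.11, -0.005], [-0.11, 0.994, 0.001], [0.004, 0.001, -1.0]]
force: [-0.6, 1.1, 0.2]
opening: 0.005
grasp_force: 0.0
```

```bash
python3 - <<'E'
from h import *
s=bot.read_state();np.save("s1.npy",s,allow_pickle=True)
a=capture("wrist");b=capture("side")
cv2.imwrite("pics/w1.png",a[:,:,::-1]);cv2.imwrite("pics/sd1.png",b[:,:,::-1])
c=cv2.resize(b[130:290,240:400],(600,600),interpolation=2)
cv2.imwrite("pics/sd1c.png",c[:,:,::-1]);print(s["position"],s["tcp_rot"].round(3),s["force"],s["opening"],s["time_s"])
g=np.load("g.npy");print(proj("wrist",W(g,[[0,-.105,.106],[-.055,-.155,.03],[-.055,.155,.03],[-.024,.128,.096]]),s))
E
```

```text
[0.55531783 0.03835792 0.14427661] [[-0.994 -0.11  -0.005]
 [-0.11   0.994  0.001]
 [ 0.004  0.001 -1.   ]] [-0.55469248  1.09530046  0.16951668] 0.005497101561814043 2.5667
[[334.33955258 217.55389488]
 [280.13902641 140.50420236]
 [546.99121087 151.10295207]
 [564.91857955 187.62470553]]
```

View pics/w1.png

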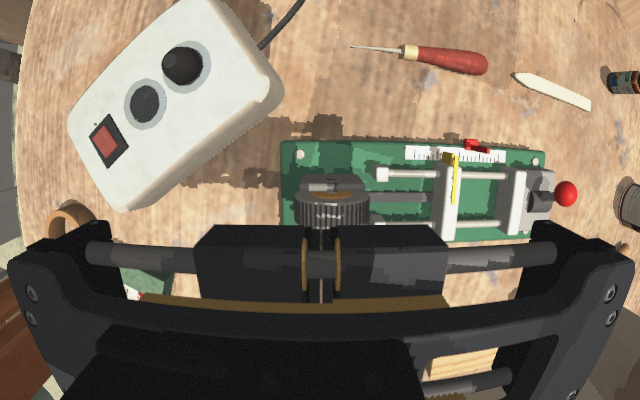

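View pics/sd1c.png

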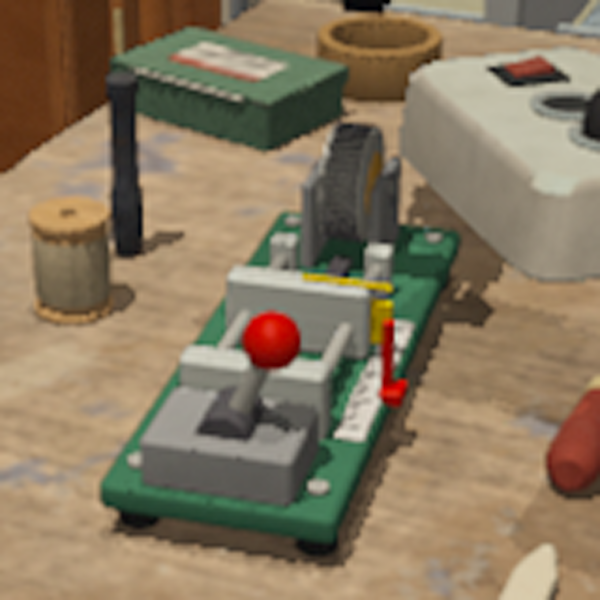

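Wrist view: plate corners at (281,142) and (545,151), pointer line near (455,165), mark near (475,145), ball (566,194). All are within a few pixels of the prediction. The side view barely shows the fingertip, so I'll check where it should appear and set up colour measurement of pointer against mark in the wrist camera.

```bash
cat >> h.py <<'E'
def wray(st,uv):
    m=camera_model("wrist");f=200/np.tan(np.radians(m["vertical_fov"]/2));d=np.array(uv,float)-[m["cx"],m["cy"]]
    r=np.hypot(*d);t=r/f;v=np.r_[d/r*np.sin(t),np.cos(t)];H=m["hand_eye"]
    return st["position"]+st["tcp_rot"]@H[:3,3],st["tcp_rot"]@H[:3,:3]@v
def loc(g,st,uv,z):
    o,d=wray(st,uv);p=o+d*(z-o[2])/d[2];c,s=np.cos(g[2]),np.sin(g[2]);q=p[:2]-g[:2]
    return np.array([c*q[0]+s*q[1],-s*q[0]+c*q[1]])*1000
def blobs(a):
    h=cv2.cvtColor(a,cv2.COLOR_RGB2HSV).astype(int);H,S,V=h[...,0],h[...,1],h[...,2]
    yel=((H>22)&(H<35)&(S>150)&(V>120)).astype(np.uint8);red=(((H<6)|(H>174))&(S>190)&(V>110)).astype(np.uint8)
    for nm,k in(("yel",yel),("red",red)):
        n,l,st,c=cv2.connectedComponentsWithStats(k)
        for i in range(1,n):
            if st[i,4]>12:print(nm,st[i],c[i].round(1))
    return yel,red
E
python3 - <<'E'
from h import *
s=bot.read_state();g=np.load("g.npy")
print("tcp in side",proj("side",s["position"]),"scene",proj("scene",s["position"]))
b=cv2.imread("pics/sd1.png");x,y=proj("side",s["position"])[0].astype(int)
print(b[y-30:y+12:2,x-12:x+13:3].sum(2))
a=cv2.imread("pics/w1.png")[:,:,::-1].copy()
yel,red=blobs(a)
for v in range(135,210,3):
    u=np.where(yel[v,430:490])[0]+430;w=np.where(red[v,450:500])[0]+450
    print(v,u.min() if len(u) else 0,u.max() if len(u) else 0,w.min() if len(w) else 0,w.max() if len(w) else 0)
E
```

```text
tcp in side [[336.63057732 143.75386398]] scene [[367.72589574 172.95505861]]
[[261 262 271  37  33  39  37 267 261]
 [260 262 272  29  34  24  33 270 263]
 [262 265 270  37  29  38  25 269 265]
 [263 263 270  41  40  45  35 270 262]
 [262 265 275  33  42  36  47 270 263]
 [261 262 273  31  38  35  28 274 265]
 [266 263 274  40  38  29  38 271 254]
 [263 263 274  24  31  39  31 265 409]
 [290 252 268  22  37  39  37 344 487]
 [467 475 403  20  34  33 262 507 513]
 [408 418 448 371 318 253 313 403 452]
 [411 412 389 326 287 285 296 321 335]
 [382 376 166 225 234 239 246 259 258]
 [351 365 163 179 224 233 237 236 241]
 [319 362 299 179 201 209 213 220 222]
 [321 232 324 344 336 328 330 332 349]
 [316 246 250 253 242 270 265 242 254]
 [336 342 335 238 250 268 254 244 229]
 [341 320 171 212 235 247 232 225 211]
 [301 128 127 202 217 226 220 216 191]
 [129 132 128 190 197 205 203 203 256]]
red [465 139   8   7  14] [467.6 140.9]
red [559 182  18  24 239] [567.3 193.6]
135 0 0 0 0
138 0 0 0 0
141 0 0 466 466
144 0 0 465 469
147 0 0 465 465
150 0 0 0 0
153 0 0 0 0
156 454 454 0 0
159 0 0 0 0
162 454 454 0 0
165 454 454 0 0
168 0 0 0 0
171 454 454 0 0
174 0 0 0 0
177 0 0 0 0
180 453 453 0 0
183 453 453 0 0
186 0 0 0 0
189 452 452 0 0
192 452 452 0 0
195 0 0 0 0
198 0 0 0 0
201 451 451 0 0
204 0 0 0 0
207 0 0 0 0
```

```bash
python3 - <<'E'
from h import *
s=bot.read_state();o=[]
sc=capture("scene")[:,:,::-1].copy();sd=cv2.imread("pics/sd1.png");w=cv2.imread("pics/w1.png")
for n,im in(("scene",sc),("side",sd),("wrist",w)):
    p=proj(n,s["position"],s)[0];print(n,p);x,y=np.clip(p.round().astype(int),[65,75],[575,325])
    c=cv2.resize(im[y-75:y+75,x-65:x+65],(260,300),interpolation=2)
    q=(p-[x-65,y-75])*2
    cv2.drawMarker(c,tuple(int(t) for t in q),(255,0,255),0,10,1);o.append(c)
cv2.imwrite("pics/tip.png",np.hstack(o))
E
```

```text
scene [367.72589574 172.95505861]
side [336.63057732 143.75386398]
wrist [321.80466486 229.84073119]
```

View pics/tip.png

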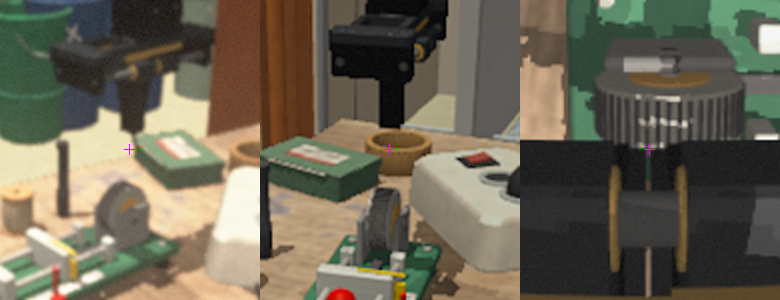

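The tip appears about 25 mm above the stated TCP in both the scene and side cameras. I'll check this against the first picture, where the gripper was open.

```bash
python3 - <<'E'
from h import *
print(bot.hold_point_z, bot.read_state()["position"])
p=np.array([0.17163144,0.60015588,0.19545059]);R=np.array([[-.9614,.27515,-.0009],[.27515,.9614,-.002],[.0003,-.002,-1]])
for dz in(0,-.025):
  for y in(-.0435,-.0585,.0435,.0585):
    print(dz,y,proj("scene",p+R@[0,y,dz]).round(),proj("scene",p+R@[.0095,y,dz]).round(),proj("scene",p+R@[-.0095,y,dz]).round())
b=cv2.imread("pics/scene0.png").sum(2)
print(b[340:380:2,160:205:3])
E
```

```text
-0.0187 [0.55733967 0.03811344 0.1466683 ]
0 -0.0435 [[184. 378.]] [[184. 386.]] [[185. 369.]]
0 -0.0585 [[201. 374.]] [[201. 382.]] [[201. 366.]]
0 0.0435 [[ 78. 402.]] [[ 75. 412.]] [[ 81. 393.]]
0 0.0585 [[ 59. 407.]] [[ 55. 417.]] [[ 62. 397.]]
-0.025 -0.0435 [[179. 358.]] [[179. 367.]] [[180. 350.]]
-0.025 -0.0585 [[197. 354.]] [[197. 362.]] [[197. 346.]]
-0.025 0.0435 [[ 69. 382.]] [[ 66. 392.]] [[ 73. 373.]]
-0.025 0.0585 [[ 49. 387.]] [[ 45. 397.]] [[ 53. 377.]]
[[611 639 624 638 648 303 161 138 156 149 521 636 639 617 560]
 [629 646 636 643 643 365 167 162 157 147 501 639 638 610 576]
 [648 639 639 649 621 382 165 167 150 146 405 639 635 621 588]
 [632 623 637 646 643 425 153 161 161 138 303 617 637 627 596]
 [608 613 620 636 652 497 161 167 145 146 291 615 625 621 600]
 [615 629 627 625 646 560 169 164 149 145 291 632 632 629 600]
 [632 637 628 628 640 597 178 152 154 141 306 601 634 639 621]
 [604 634 622 587 620 614 238 174 154 167 323 561 625 627 632]
 [582 619 614 601 602 607 301 172 152 139 324 558 602 595 610]
 [570 608 609 604 593 607 386 163 145 156 351 579 584 596 604]
 [542 622 623 599 571 614 484 166 159 144 359 576 575 616 616]
 [541 595 612 621 569 606 526 175 161 145 396 560 557 603 609]
 [553 583 613 622 579 592 557 179 167 145 409 567 557 587 592]
 [546 568 588 586 571 597 572 278 322 280 440 549 556 576 590]
 [550 528 591 560 570 586 593 509 515 547 543 550 543 557 574]
 [534 505 575 597 601 589 590 564 559 588 557 529 540 550 576]
 [518 500 579 616 606 588 578 578 561 579 564 508 538 551 577]
 [538 511 576 620 605 570 560 575 563 574 585 529 557 562 586]
 [565 538 582 617 611 556 577 571 560 574 586 529 546 564 569]
 [577 562 579 611 592 580 593 596 580 579 585 555 551 550 561]]
```

Visually the fingers end about 22 mm short of the reported TCP. I'll go down carefully on the force reading, keeping TCP z above 0.094 m for the axle-distance limit.

Call:
{"name": "apply_moves", "arguments": {"plan": "0 0 0.2 0 0 0;0 0 0.2 0 0 0;0 0 0.2 0 0 0;0 0 0.13 0 0 0;0 0 0 0 0 0;0 0 0 0 0 0"}}

```text
time_s: 3.22
position: [0.5564, 0.0382, 0.1091]
tcp_rot: [[-0.994, -0.111, -0.002], [-0.111, 0.994, 0.0], [0.002, 0.0, -1.0]]
force: [-0.4, -0.0, 0.3]
opening: 0.006
grasp_force: 0.0
```

Call:
{"name": "apply_moves", "arguments": {"plan": "0 0 0.02 0 0 0;0 0 0.02 0 0 0;0 0 0.02 0 0 0;0 0 0.02 0 0 0;0 0 0.02 0 0 0;0 0 0 0 0 0"}}

```text
time_s: 3.72
position: [0.5569, 0.0382, 0.1049]
tcp_rot: [[-0.994, -0.111, -0.0], [-0.111, 0.994, 0.0], [0.0, 0.0, -1.0]]
force: [0.1, 0.3, 0.3]
opening: 0.008
grasp_force: 0.0
```

Call:
{"name": "apply_moves", "arguments": {"plan": "0 0 -0.06 0 0 0;0 0.1 0 0 0 0;0 0.1 0 0 0 0;0 0 0 0 0 0;0 0 0.02 0 0 0;0 0 0.02 0 0 0;0 0 0.02 0 0 0;0 0 0.02 0 0 0;0 0 0.02 0 0 0;0 0 0 0 0 0"}}

```text
time_s: 4.55
position: [0.5557, 0.048, 0.1026]
tcp_rot: [[-0.994, -0.11, -0.001], [-0.11, 0.994, 0.0], [0.001, 0.0, -1.0]]
force: [0.4, -0.4, 0.6]
opening: 0.003
grasp_force: 0.0
```

```bash
python3 - <<'E'
from h import *
s=bot.read_state();print(s["position"],s["force"]);b=capture("side")[:,:,::-1];cv2.imwrite("pics/sd2.png",b)
w=capture("wrist")[:,:,::-1]; cv2.imwrite("pics/w2.png",w)
c=np.hstack([cv2.resize(b[100:200,290:390],(390,390),interpolation=2),cv2.resize(w[150:250,270:370],(390,390),interpolation=2)])
cv2.imwrite("pics/tip2.png",c);print(proj("side",s["position"]),proj("wrist",s["position"],s))
E
```

```text
[0.55565249 0.04799803 0.10263297] [ 0.40878222 -0.43529166  0.64815883]
[[335.15055865 165.49146578]] [[321.80460326 229.84066897]]
```

View pics/tip2.png

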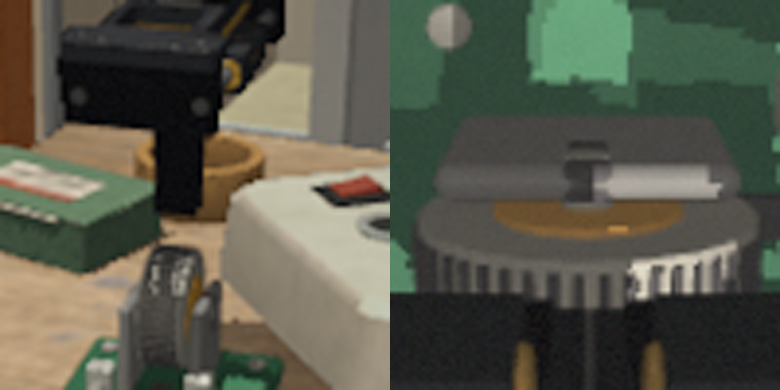

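Side crop: the tip is at (180,212) and the wheel top at (175,245), a real gap of about 20 mm at reported z 0.103, with no force. I'll probe a little lower, still outside the 39 mm limit.

Call:
{"name": "apply_moves", "arguments": {"plan": "-0.04 0 0.02 0 0 0;0 0 0.02 0 0 0;0 0 0.02 0 0 0;0 0 0.02 0 0 0;0 0 0 0 0 0;0 0 0 0 0 0"}}

```text
time_s: 5.15
position: [0.5577, 0.0484, 0.0988]
tcp_rot: [[-0.994, -0.11, -0.0], [-0.11, 0.994, 0.0], [0.0, 0.0, -1.0]]
force: [-0.5, 0.2, -0.1]
opening: 0.009
grasp_force: 0.0
```

```bash
python3 - <<'E'
from h import *
s=bot.read_state();print(s["position"],s["force"]);print([a for a in dir(bot) if a[0]!='_'])
print(s["joint_positions"])
# solve gauge pose + reported-z error from wrist image 1
g=np.load("g.npy");s1=np.load("s1.npy",allow_pickle=True).item()
L=np.array([[-.055,-.155,.03],[-.055,.155,.03],[-.024,.128,.096]]);p=np.array([[281,142],[545,151],[567.3,193.6]])
def f(v):
    t=dict(s1);t["position"]=s1["position"]+[0,0,v[3]];return (proj("wrist",W(v[:3],L),t)-p).ravel()
r=least_squares(f,list(g)+[0]);print(r.x,r.fun.round(1))
E
```

```text
[0.55771147 0.04835644 0.09881452] [-0.47945885  0.17962854 -0.10991576]
['PlanningError', 'hand_in', 'hold_point_z', 'read_state']
[-6.48203950e+00  3.29138637e+01  9.66481752e+01  1.86765129e-03
  5.04591248e+01 -1.02826044e+02]
[ 0.54860342  0.15340487  0.10603864 -0.00125507] [-0.5  0.3  2.7  2.8 -1.8 -2.8]
```

No contact at 0.099, so the fingers really do end about 22 mm before the reported TCP. To stay clear of the pinch rule whichever value is right, I'll open the gripper, turn it 90°, and roll with the tip of one finger. The grasp point then sits about 50 mm in front of the wheel.

Call:
{"name": "apply_moves", "arguments": {"plan": "0 0 -0.4 0 0 0;0 0 -0.4 0 0 0;0 0 -0.6 0 0 0;0 0 0 0 0 0.0192;0 0 0 0 0 0.0192;0 0 0 0 0 0.0192;0 0 0 0 0 0.0192;0 0 0 0 0 0.0192;0 0 0 0 0 0.0192;0 0 0 0 0 0.0192", "gripper": 1}}

```text
time_s: 5.98
position: [0.5578, 0.0483, 0.169]
tcp_rot: [[-0.739, 0.674, 0.0], [0.674, 0.739, -0.0], [-0.0, 0.0, -1.0]]
force: [0.3, 0.8, -0.3]
opening: 0.682
grasp_force: 0.0
```

Call:
{"name": "apply_moves", "arguments": {"plan": "0 0 0 0 0 0.0192;0 0 0 0 0 0.0192;0 0 0 0 0 0.0192;0 0 0 0 0 0.0192;0 0 0 0 0 0.0192;0 0 0 0 0 0.0192;0 0 0 0 0 0;0 0 0 0 0 0"}}

```text
time_s: 6.65
position: [0.5578, 0.0483, 0.169]
tcp_rot: [[-0.116, 0.993, -0.0], [0.993, 0.116, -0.0], [-0.0, -0.0, -1.0]]
force: [0.2, 0.6, -0.1]
opening: 0.995
grasp_force: 0.0
```

```bash
cat >> h.py <<'E'
def where(g,p):
    c,s=np.cos(g[2]),np.sin(g[2]);q=np.array(p[:2])-g[:2];return np.array([c*q[0]+s*q[1],-s*q[0]+c*q[1]])*1000
E
python3 - <<'E'
from h import *
g=np.array([0.5475,0.1532,0.108]);np.save("g.npy",g)
s=bot.read_state();print(s["position"],s["tcp_rot"].round(3),s["opening"],where(g,s["position"]),s["time_s"])
c,d=np.cos(g[2]),np.sin(g[2]);print("gauge axes",(c,d),(-d,c))
r=least_squares(lambda v:np.r_[(proj("side",v)-[403,155]).ravel(),(proj("scene",v)-[441,197]).ravel()],[.6,-.05,.08]);print("knob",r.x,r.cost,where(g,r.x))
a=capture("wrist");cv2.imwrite("pics/w3.png",a[:,:,::-1]);blobs(a)
print(proj("wrist",W(g,[[-.055,-.155,.03],[-.055,.155,.03],[-.024,.128,.096],[0,-.105,.106]]),s))
E
```

```text
[0.55776554 0.04830493 0.16896803] [[-0.116  0.993 -0.   ]
 [ 0.993  0.116 -0.   ]
 [-0.    -0.    -1.   ]] 0.9945946477496103 [  -1.10092566 -105.39044439] 6.65
gauge axes (np.float64(0.9941736665004669), np.float64(0.10779017041000746)) (np.float64(-0.10779017041000746), np.float64(0.9941736665004669))
knob [ 0.44513266 -0.0969837   0.09104586] 0.02056863600795063 [-128.73825763 -237.69185127]
[[273.13105096 227.88801418]
 [274.66591396 -41.35428664]
 [297.71349273 -52.75122513]
 [322.59965004 202.65887442]]
```

Call:
{"name": "apply_moves", "arguments": {"plan": "-0.13 -0.48 0 0 0 0;-0.13 -0.48 0 0 0 0;0 0 0.4 0 0 0;0 0 0.4 0 0 0;0 0 0.4 0 0 0;0 0 0.2 0 0 0;0 0 0.1 0 0 0;0 0 0.06 0 0 0;0 0 0 0 0 0;0 0 0 0 0 0"}}

```text
time_s: 7.53
position: [0.5123, 0.03, 0.0915]
tcp_rot: [[-0.113, 0.994, 0.001], [0.994, 0.113, -0.0], [-0.0, 0.001, -1.0]]
force: [-0.3, -1.2, -0.1]
opening: 0.997
grasp_force: 0.0
```

```bash
python3 - <<'E'
from h import *
g=np.load("g.npy");s=bot.read_state();print(s["position"],s["force"],where(g,s["position"]))
b=capture("side")[:,:,::-1];a=capture("wrist")[:,:,::-1];cv2.imwrite("pics/w4.png",a);cv2.imwrite("pics/sd4.png",b)
cv2.imwrite("pics/c4.png",np.hstack([cv2.resize(b[100:220,270:390],(400,400),interpolation=2),cv2.resize(a[0:400,120:520],(400,400),interpolation=2)]))
E
```

```text
[0.51231723 0.02996669 0.0915173 ] [-0.30900134 -1.16289596 -0.05026605] [ -48.2611244  -118.72295129]
```

View pics/c4.png

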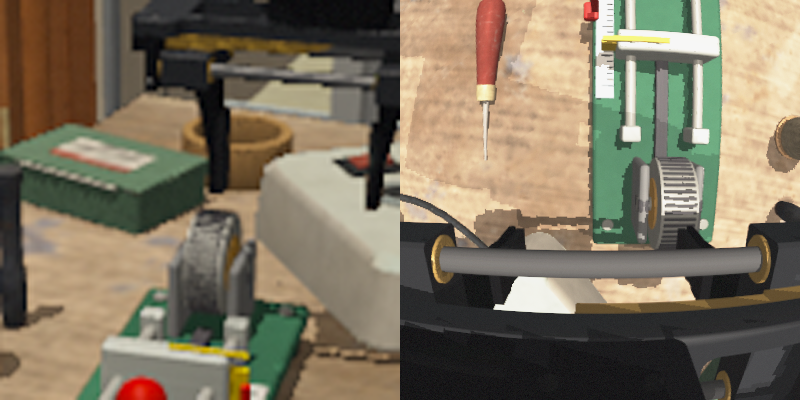

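Side crop: the finger tip (218,192) is just above and behind the wheel top (215,212). Wrist crop: the tip (685,232) is over the wheel (675,200), and the pointer (620,40) and mark (590,10) are both in view. Now I'll descend to contact.

Call:
{"name": "apply_moves", "arguments": {"plan": "0.08 -0.04 0.02 0 0 0;0 0 0.02 0 0 0;0 0 0.02 0 0 0;0 0 0.02 0 0 0;0 0 0.02 0 0 0;0 0 0 0 0 0;0 0 0 0 0 0"}}

```text
time_s: 8.22
position: [0.5092, 0.0337, 0.0858]
tcp_rot: [[-0.113, 0.994, -0.0], [0.994, 0.113, 0.0], [0.0, -0.0, -1.0]]
force: [-0.8, 0.6, 0.3]
opening: 1.001
grasp_force: 0.0
```

Call:
{"name": "apply_moves", "arguments": {"plan": "0 0 0.02 0 0 0;0 0 0.02 0 0 0;0 0 0 0 0 0"}}

```text
time_s: 8.47
position: [0.5091, 0.0337, 0.0838]
tcp_rot: [[-0.113, 0.994, -0.0], [0.994, 0.113, 0.0], [0.0, -0.0, -1.0]]
force: [-0.4, -0.4, 0.5]
opening: 0.998
grasp_force: 0.0
```

Call:
{"name": "apply_moves", "arguments": {"plan": "0 0 0.02 0 0 0;0 0 0.02 0 0 0;0 0 0 0 0 0"}}

```text
time_s: 8.72
position: [0.509, 0.0337, 0.0818]
tcp_rot: [[-0.113, 0.994, -0.0], [0.994, 0.113, 0.0], [0.0, -0.0, -1.0]]
force: [0.1, -0.1, -0.6]
opening: 1.004
grasp_force: 0.0
```

Call:
{"name": "apply_moves", "arguments": {"plan": "0 0 0.02 0 0 0;0 0 0.02 0 0 0;0 0 0 0 0 0"}}

```text
time_s: 8.97
position: [0.5093, 0.0337, 0.0802]
tcp_rot: [[-0.113, 0.994, 0.0], [0.994, 0.113, -0.0], [-0.0, 0.0, -1.0]]
force: [-0.2, -0.9, 2.2]
opening: 1.002
grasp_force: 1.3
```

```bash
python3 - <<'E'
from h import *
g=np.load("g.npy");s=bot.read_state();print(s["position"],s["force"],where(g,s["position"]))
b=capture("side")[:,:,::-1];cv2.imwrite("pics/sd5.png",b)
x0=300
t=b[145:175,320:352].sum(2);print(t[:, ::2])
a=capture("wrist");st=s
cv2.imwrite("pics/w5.png",a[:,:,::-1]);blobs(a)
E
```

```text
[0.50933511 0.03370454 0.08016297] [-0.21443171 -0.91521125  2.1781193 ] [ -50.82296623 -114.68543612]
[[335 349 325 259 252 268  41  39  75  40 230 268 226 262 254 233]
 [344 335 332 317 307 296  86  32  74  41 266 253 252 240 246 227]
 [344 339 343 346 343 347 100  37  70  37 269 259 260 230 233 221]
 [340 336 342 346 349 306  83  41  70  51 258 251 251 233 226 203]
 [341 339 350 352 289 174  82  41  71  45 228 239 245 223 219 414]
 [337 348 372 300 168 133  87  34  68  47 213 231 233 215 208 514]
 [346 368 307 172 126 133 103  46  71  42 203 226 222 214 195 467]
 [330 324 158 131 128 129 130  43  74  36 204 218 218 211 180 401]
 [278 199 130 133 133 130 157  28  73  39 203 206 206 200 260 390]
 [191 128 139 132 138 133 174  33  69  40 189 194 196 190 319 387]
 [129 132 141 133 138 132 162  34  73  48 181 185 185 177 332 384]
 [132 134 135 138 135 133 252  24  78  42 163 160 162 153 337 386]
 [135 130 131 138 136 127 350  25  75  44 328 323 337 352 375 383]
 [132 131 131 138 136 127 357  21  77  34 411 427 442 440 385 382]
 [134 137 132 138 140 127 296  15  73  31 410 450 471 453 3
[... 313 characters left out ...]
 137 209 429 445 391 363 364]
 [129 182 374 458 393 200 161 161 130 189 197 401 440 400 363 361]
 [339 367 438 438 427 247 185 200 234 326 192 369 448 404 363 361]
 [466 472 457 441 340 255 287 379 292 334 199 351 457 406 362 358]
 [477 476 477 503 423 385 415 378 230 337 201 324 452 403 360 354]
 [467 463 474 557 399 400 361 313 365 366 203 292 439 395 357 356]
 [463 470 474 546 346 457 451 427 362 289 201 309 465 405 353 353]
 [450 465 472 464 380 438 449 400 374 229 192 326 415 366 352 352]
 [436 451 420 400 354 396 441 428 471 204 207 320 348 266 398 347]
 [431 449 289 413 378 397 425 410 453 195 200 280 299 240 460 349]
 [460 439 302 381 367 385 389 388 434 206 180 205 178 239 469 371]]
```

Contact at reported z 0.080 (2.2 N). First a short trial stroke, then check how pointer and mark read.

Call:
{"name": "apply_moves", "arguments": {"plan": "0 0 0.015 0 0 0;0.08 0 0.01 0 0 0;0.1 0 0 0 0 0;0.1 0 0 0 0 0;0 0 0 0 0 0"}}

```text
time_s: 9.48
position: [0.5078, 0.048, 0.0799]
tcp_rot: [[-0.114, 0.994, 0.001], [0.994, 0.114, -0.0], [-0.0, 0.001, -1.0]]
force: [-2.8, 0.3, 10.6]
opening: 0.997
grasp_force: 5.1
```

```bash
python3 - <<'E'
from h import *
g=np.load("g.npy");s=bot.read_state();print(s["position"],s["force"],where(g,s["position"]))
for z,l in((.07,[-.054,.0434,.07]),(.068,[-.037,.0075,.068]),(.03,[-.055,.04,.03])):print(l,proj("wrist",W(g,l),s))
a=capture("wrist");cv2.imwrite("pics/w6.png",a[:,:,::-1])
for n in("w5","w6"):
    a=cv2.imread(f"pics/{n}.png")[:,:,::-1].astype(int);R,G,B=a[...,0],a[...,1],a[...,2]
    y=(R>110)&(G>.75*R)&(B<.5*R);y[150:]=0;r=(R>90)&(G<.35*R)&(B<.35*R);r[150:]=0
    for nm,k in(("y",y),("r",r)):
        nn,l,st,c=cv2.connectedComponentsWithStats(k.astype(np.uint8))
        for i in range(1,nn):
            if st[i,4]>8:print(n,nm,st[i],c[i].round(1))
E
```

```text
[0.50781514 0.04802279 0.07987148] [-2.79407876  0.2804444  10.62841917] [ -50.79071447 -100.2867788 ]
[-0.054, 0.0434, 0.07] [[317.53844225   8.0594762 ]]
[-0.037, 0.0075, 0.068] [[343.82436494  60.48300643]]
[-0.055, 0.04, 0.03] [[316.69636203  29.97164103]]
w5 y [326  40  39   6 104] [338.1  42.6]
w5 y [366  42  17   2  17] [374.   42.8]
w5 r [307   0  15  21 193] [315.2  10.7]
w6 y [326  53  70   8 127] [351.4  58.1]
w6 r [307   9  15  29 224] [315.  25.]
```

```bash
cat >> h.py <<'E'
def meas(a,s,g,v=False):
    a=a.astype(int);R,G,B=a[...,0],a[...,1],a[...,2]
    y=(R>100)&(G>.7*R)&(B<.55*R);r=(R>90)&(G<.35*R)&(B<.35*R)
    def big(k,lo):
        k=k.copy();k[160:]=0;n,l,st,c=cv2.connectedComponentsWithStats(cv2.morphologyEx(k.astype(np.uint8),cv2.MORPH_CLOSE,np.ones((3,9))))
        best=max(range(1,n),key=lambda i:st[i,4] if lo(*c[i]) else 0);return k&(l==best),st[best]
    Y,ys=big(y,lambda u,v:280<u<440);Rd,rs=big(r,lambda u,v:270<u<345)
    out=[]
    for u in np.where(Y.any(0))[0]:
        vv=np.where(Y[:,u])[0];p=loc(g,s,(u,vv.mean()),.068);out.append((p[0],p[1],len(vv)))
    out=np.array(out);sel=(out[:,0]>-30)&(out[:,2]<=3)
    py=np.median(out[sel,1])
    uu=np.where(Rd.any(1))[0];top=uu.min();ut=np.where(Rd[top])[0].mean()
    m=loc(g,s,(ut,top-.5),.07)
    print("pointer y",py.round(2),"n",sel.sum(),"fin top far edge",m.round(2),"top row",top,"red box",rs,"gap(far edge-2mm)",(m[1]-2-py).round(2))
    if v:print(out[::3].round(1));print([(t,np.where(Rd[t])[0].min(),np.where(Rd[t])[0].max()) for t in uu])
E
python3 - <<'E'
from h import *
g=np.load("g.npy");s=bot.read_state();meas(capture("wrist"),s,g,1)
E
```

```text
pointer y 11.75 n 1 fin top far edge [-53.04  43.04] top row 9 red box [307   9  15  29 330] gap(far edge-2mm) 29.29
[[-49.    5.2   2. ]
 [-47.1   8.1  12. ]
 [-45.2   8.3  13. ]
 [-43.3   8.1  12. ]
 [-41.4   8.3  13. ]
 [-39.4   9.7  11. ]
 [-37.5  11.5   6. ]
 [-35.6  11.2   5. ]
 [-33.7  11.3   5. ]
 [-31.7  11.3   5. ]
 [-29.8  11.1   6. ]
 [-27.9  11.2   6. ]
 [-25.9  10.9   5. ]
 [-24.   11.    5. ]
 [-22.   11.1   5. ]
 [-20.   11.2   5. ]
 [-18.1  11.3   5. ]
 [-16.1  11.4   5. ]
 [-14.1  11.6   5. ]
 [-12.1  11.    5. ]
 [-10.1  11.1   5. ]
 [ -8.1  10.9   6. ]
 [ -6.1  11.1   6. ]
 [ -4.1  11.6   5. ]
 [ -2.1  11.7   1. ]]
[(np.int64(9), np.int64(319), np.int64(319)), (np.int64(10), np.int64(313), np.int64(321)), (np.int64(11), np.int64(313), np.int64(321)), (np.int64(12), np.int64(313), np.int64(321)), (np.int64(13), np.int64(314), np.int64(321)), (np.int64(14), np.int64(314), np.int64(321)), (np.int64(15), np.int64(314), np.int64(321)), (np.int64(16), np.int64(314), np.int64(321)), (np.int64(17), np.int64(314), np.int64(321)), (np.int64(18), np.int64(308), np.int64(321)
[... 176 characters left out ...]
t64(321)), (np.int64(23), np.int64(307), np.int64(321)), (np.int64(24), np.int64(307), np.int64(320)), (np.int64(25), np.int64(307), np.int64(319)), (np.int64(26), np.int64(307), np.int64(320)), (np.int64(27), np.int64(307), np.int64(320)), (np.int64(28), np.int64(307), np.int64(320)), (np.int64(29), np.int64(307), np.int64(320)), (np.int64(30), np.int64(307), np.int64(316)), (np.int64(31), np.int64(307), np.int64(316)), (np.int64(32), np.int64(307), np.int64(316)), (np.int64(33), np.int64(307), np.int64(316)), (np.int64(34), np.int64(307), np.int64(320)), (np.int64(35), np.int64(307), np.int64(320)), (np.int64(36), np.int64(307), np.int64(319)), (np.int64(37), np.int64(309), np.int64(317))]
```

Call:
{"name": "apply_moves", "arguments": {"plan": "0.1 0 0 0 0 0;0.1 0 0 0 0 0;0 0 -0.12 0 0 0;-0.3 0 0 0 0 0;-0.3 0 0 0 0 0;0 0 0.06 0 0 0;0 0 0.06 0 0 0;0.1 0 0 0 0 0;0.1 0 0 0 0 0;0.1 0 0 0 0 0"}}

```text
time_s: 10.42
position: [0.5089, 0.0428, 0.0799]
tcp_rot: [[-0.113, 0.994, 0.002], [0.994, 0.113, -0.001], [-0.001, 0.002, -1.0]]
force: [-3.0, -1.6, 9.3]
opening: 0.994
grasp_force: 5.1
```

Call:
{"name": "apply_moves", "arguments": {"plan": "0.1 0 0 0 0 0;0.1 0 0 0 0 0;0.1 0 0 0 0 0;0 0 0 0 0 0"}}

```text
time_s: 10.75
position: [0.5067, 0.0589, 0.0789]
tcp_rot: [[-0.114, 0.993, 0.001], [0.993, 0.114, 0.001], [0.0, 0.001, -1.0]]
force: [0.1, 1.0, 2.3]
opening: 0.997
grasp_force: 1.7
```

```bash
sed -i 's/sel=.*/sel=(out[:,0]>-35)\&(out[:,0]<-5)/' h.py; python3 - <<'E'
from h import *
g=np.load("g.npy");s=bot.read_state();print(where(g,s["position"]));meas(capture("wrist"),s,g)
E
```

```text
[-50.76014566 -89.33034218]
pointer y 21.43 n 46 fin top far edge [-51.76  42.92] top row 24 red box [307  24  15  27 292] gap(far edge-2mm) 19.49
```

Call:
{"name": "apply_moves", "arguments": {"plan": "0 0 -0.12 0 0 0;-0.3 0 0 0 0 0;-0.3 0 0 0 0 0;0 0 0.06 0 0 0;0 0 0.06 0 0 0;0.12 0 0 0 0 0;0.12 0 0 0 0 0;0.12 0 0 0 0 0;0.12 0 0 0 0 0;0.12 0 0 0 0 0"}}

```text
time_s: 11.63
position: [0.5066, 0.0581, 0.0793]
tcp_rot: [[-0.113, 0.994, 0.001], [0.994, 0.113, -0.0], [-0.0, 0.001, -1.0]]
force: [0.6, -0.4, 0.8]
opening: 0.997
grasp_force: 0.6
```

Call:
{"name": "apply_moves", "arguments": {"plan": "0 0 -0.12 0 0 0;-0.3 0 0 0 0 0;-0.3 0 0 0 0 0;0 0 0.06 0 0 0;0 0 0.06 0 0 0;0.1 0 0 0 0 0;0.1 0 0 0 0 0;0.1 0 0 0 0 0;0.1 0 0 0 0 0;0 0 0 0 0 0"}}

```text
time_s: 12.47
position: [0.5078, 0.0489, 0.0798]
tcp_rot: [[-0.114, 0.993, 0.002], [0.993, 0.114, 0.0], [-0.0, 0.002, -1.0]]
force: [-2.7, 0.6, 11.2]
opening: 0.999
grasp_force: 5.6
```

```bash
python3 - <<'E'
from h import *
g=np.load("g.npy");s=bot.read_state();print(where(g,s["position"]));meas(capture("wrist"),s,g)
E
```

```text
[-50.7082735  -99.39335682]
pointer y 35.29 n 46 fin top far edge [-54.29  42.51] top row 11 red box [307  11  15  28 325] gap(far edge-2mm) 5.22
```

Call:
{"name": "apply_moves", "arguments": {"plan": "0 0 -0.4 0 0 0;0.5 0 0 0 0 0;0.5 0 0 0 0 0;0.4 0 0 0 0 0;0 0 0 0 0 0;0 0 0 0 0 0"}}

```text
time_s: 13.02
position: [0.4986, 0.1185, 0.0982]
tcp_rot: [[-0.116, 0.993, -0.002], [0.993, 0.116, -0.0], [0.0, -0.002, -1.0]]
force: [0.3, -0.9, 0.3]
opening: 1.002
grasp_force: 0.0
```

```bash
python3 - <<'E'
from h import *
g=np.load("g.npy");s=bot.read_state();print(where(g,s["position"]),s["position"])
print(proj("wrist",W(g,[[-.054,.041,.07],[-.055,.041,.03],[-.037,.035,.068],[-.005,.035,.068],[-.055,.155,.03]]),s).round(1))
a=capture("wrist");cv2.imwrite("pics/w7.png",a[:,:,::-1])
try: meas(a,s,g,1)
except Exception as e: print(e)
E
```

```text
[-52.36953855 -29.17703854] [0.49858058 0.11854804 0.09822509]
[[319.8 117.8]
 [318.9 118.6]
 [344.1 126.7]
 [388.8 128.1]
 [320.  -10.1]]
pointer y 34.36 n 42 fin top far edge [-60.83  45.4 ] top row 112 red box [309 112  14  16 144] gap(far edge-2mm) 9.04
[[-49.   34.6   3. ]
 [-46.8  34.3   6. ]
 [-44.7  34.3   6. ]
 [-42.6  34.3   6. ]
 [-40.5  34.7   7. ]
 [-38.4  34.4   6. ]
 [-36.3  34.1   5. ]
 [-34.2  34.5   4. ]
 [-32.1  34.5   4. ]
 [-30.   34.9   5. ]
 [-27.8  34.3   5. ]
 [-25.7  34.3   5. ]
 [-23.6  34.4   5. ]
 [-21.4  34.5   5. ]
 [-19.3  34.2   6. ]
 [-17.2  34.6   5. ]
 [-15.   34.3   4. ]
 [-12.8  34.4   4. ]
 [-10.6  34.1   5. ]
 [ -8.5  34.2   5. ]
 [ -6.3  34.3   5. ]
 [ -4.1  34.4   5. ]]
[(np.int64(112), np.int64(310), np.int64(310)), (np.int64(113), np.int64(310), np.int64(310)), (np.int64(114), np.int64(310), np.int64(311)), (np.int64(115), np.int64(310), np.int64(311)), (np.int64(116), np.int64(310), np.int64(316)), (np.int64(117), np.int64(310), np.int64(317)), (np.int64(118), np.int64(310), np.int64(322)), (np.int64(119), np.int64(310), np.int64(322)), (np.int64(120), np.int64(310), np.int64(322)), (np.int64(121), np.int64(309), np.int64(322)), (np.int64(122), np.int64(309), np.int64(322)), (np.int64(123), np.int64(310), np.int64(322)), (np.int64(124), np.int64(309), np.int64(322)), (np.int64(125), np.int64(310), np.int64(322)), (np.int64(126), np.int64(310), np.int64(321)), (np.int64(127), np.int64(319), np.int64(320))]
```

```bash
python3 - <<'E'
from h import *
a=cv2.imread("pics/w7.png")[:,:,::-1].astype(int)
for v in range(108,132):print(v,' '.join("%3d/%-3d"%(a[v,u,0],a[v,u,1]) for u in range(306,328,2)),'|',' '.join("%3d/%-3d"%(a[v,u,0],a[v,u,2]) for u in (350,370)))
g=np.load("g.npy");s=bot.read_state()
for v in(117.5,125.5):print(loc(g,s,(319,v),.07))
for v in(111.5,126.5):print(loc(g,s,(310,v),.036),loc(g,s,(310,v),.04))
print(loc(g,s,(310,120),.07)-loc(g,s,(310,120),.03), s["tcp_rot"]@camera_model("wrist")["hand_eye"][:3,3]+s["position"])
E
```

```text
108 219/185 221/186 219/166 228/148 198/100 193/94  175/85  177/114 242/238 247/247 247/247 | 114/103 116/139
109 217/182 219/184 228/120 242/88  241/82  241/84  238/77  239/83  242/172 247/247 247/247 | 116/105 116/137
110 216/181 215/178 241/86  246/101 246/106 247/108 246/106 246/108 245/88  246/246 247/247 | 116/106 115/137
111 217/182 208/171 243/86  246/116 246/120 247/125 247/125 247/131 246/98  240/236 247/247 | 114/105 117/137
112 214/178 208/171 243/82  247/114 246/117 247/122 247/124 247/127 246/99  240/236 247/247 | 115/103 116/137
113 192/160 193/157 243/80  247/113 247/115 246/119 246/123 246/127 245/95  239/230 247/246 | 115/105 117/138
114 197/163 189/155 231/68  246/96  246/104 245/106 238/97  240/101 238/81  239/228 246/245 | 104/96  115/136
115 206/171 190/155 227/65  245/89  246/96  243/88  245/90  246/99  244/91  242/222 246/245 | 100/91  117/138
116 213/176 196/160 227/65  245/89  246/91  240/82  246/97  246/100 246/103 240/209 246/245 | 132/122 118/136
117 216/180 201/164 226/63  245/86  245/91  236/77  245/88  245/93  246/97  239/202 246/245 | 198/180 152/144

[... 1068 characters left out ...]
0/168 174/161 | 247/105 247/107
128 110/94  108/90  110/88  103/73  102/73  105/73   74/59   74/64  241/235 148/140 129/119 | 247/105 247/104
129 105/90  109/91  111/92  108/92  106/91  110/93   66/81   71/106 244/241 146/138 148/140 | 247/103 247/104
130 100/84  102/86  106/90  105/87  105/88  108/92   67/86   82/123 244/241 146/139 147/140 | 238/133 244/98 
131 151/124  97/81  102/86  100/84  102/87  105/90   68/87   79/118 243/241 148/141 146/139 | 235/207 202/102
[-54.10048542  40.34266075]
[-54.06688054  34.74379471]
[-61.58944364  45.75865393] [-61.44313961  45.61395062]
[-61.54263716  33.60513261] [-61.39707985  33.65431641]
[ 1.4585459  -0.34808681] [0.49143219 0.18402418 0.28673397]
```

The overhead view gives the fin at y = 40.7 mm (rows 114–119.5) and the pointer at 34.4 mm. The remaining gap is about 6.3 mm, or 25 mm of rim.

Call:
{"name": "apply_moves", "arguments": {"plan": "-0.6 0 0 0 0 0;-0.6 0 0 0 0 0;-0.56 0 0 0 0 0;0 0 0.2 0 0 0;0 0 0.1 0 0 0;0 0 0.1 0 0 0;0.1 0 0 0 0 0;0.1 0 0 0 0 0;0.1 0 0 0 0 0;0.1 0 0 0 0 0"}}

```text
time_s: 13.9
position: [0.5069, 0.0504, 0.0799]
tcp_rot: [[-0.114, 0.993, 0.0], [0.993, 0.114, -0.001], [-0.001, 0.0, -1.0]]
force: [-2.6, -1.2, 10.4]
opening: 0.994
grasp_force: 5.4
```

Call:
{"name": "apply_moves", "arguments": {"plan": "0.1 0 0 0 0 0;0 0 0 0 0 0;0 0 -0.4 0 0 0;0.45 0 0 0 0 0;0.45 0 0 0 0 0;0.4 0 0 0 0 0;0 0 0 0 0 0;0 0 0 0 0 0"}}

```text
time_s: 14.57
position: [0.4983, 0.1207, 0.0982]
tcp_rot: [[-0.117, 0.993, -0.001], [0.993, 0.117, -0.0], [0.0, -0.001, -1.0]]
force: [-0.1, 0.1, 0.2]
opening: 0.999
grasp_force: 0.0
```

```bash
cat >> h.py <<'E'
def look(name):
    g=np.load("g.npy");s=bot.read_state();print(where(g,s["position"]),s["position"])
    a=capture("wrist");cv2.imwrite(f"pics/{name}.png",a[:,:,::-1])
    try: meas(a,s,g)
    except Exception as e: print(e)
    a=a.astype(int);c=proj("wrist",W(g,[-.054,.0407,.07]),s)[0];print("pred fin",c);v0=int(c[1])
    for v in range(v0-11,v0+14):print(v,' '.join("%3d/%-3d"%(a[v,u,0],a[v,u,1]) for u in range(306,328,2)),'|',' '.join("%3d/%-3d"%(a[v,u,0],a[v,u,2]) for u in (330,336,350,370)))
    print([(v,loc(g,s,(319,v),.07)[1].round(2)) for v in (v0-5,v0,v0+5)],[(v,loc(g,s,(355,v),.068)[1].round(2)) for v in (v0-5,v0,v0+5)])
E
python3 -c "
from h import *
look('w8')"
```

```text
[-52.38071603 -27.02890869] [0.49833792 0.12068244 0.0982296 ]
pointer y 41.4 n 41 fin top far edge [-59.85  47.54] top row 112 red box [310 112  13  18 152] gap(far edge-2mm) 4.14
pred fin [319.88374616 121.31002913]
110 218/185 223/190 221/185 219/173 155/114 144/106  99/93  108/131 245/246 247/247 247/247 | 247/247 247/247 192/174 170/164
111 220/185 219/185 221/161 223/113 204/81  201/84  189/77  188/96  244/235 247/247 247/247 | 247/247 247/247 245/239 234/221
112 217/182 217/181 237/97  246/85  246/88  246/89  246/87  246/89  245/97  247/247 247/247 | 247/247 237/235 247/245 246/241
113 189/158 195/160 243/87  247/112 247/117 247/118 247/122 247/122 246/97  241/233 247/247 | 247/247 208/196 247/247 247/246
114 187/156 182/150 231/71  246/104 246/115 247/121 247/124 247/127 246/99  238/228 246/245 | 247/243 246/243 247/246 247/247
115 191/159 181/148 228/68  246/95  246/102 247/109 247/111 247/115 245/93  238/225 246/245 | 246/242 247/243 246/243 247/247
116 195/162 188/155 226/64  246/93  246/97  246/101 247/106 247/110 243/87  238/221 246/245 | 246/242 247/242 246/241 247/247

[... 1724 characters left out ...]
9/141 | 146/130 120/109 192/174 197/178
131 108/91  109/91  112/92  107/81  106/84  107/84   69/68   80/82  137/126 145/139 148/140 | 145/130 101/92  150/136 175/159
132 102/87  105/88  108/91  106/89  105/91  110/92   62/80   77/114 139/134 148/141 146/140 | 148/131 128/115 103/94  113/105
133 133/111 101/84  102/85  103/86  104/88  109/94   68/88   84/126 137/134 149/142 147/141 | 149/131 148/131  86/79   58/67 
134 171/141 106/89  109/92  109/91  102/85  104/88   67/88   81/120 138/135 148/141 146/139 | 198/174 145/128  92/85   53/64 
[(116, np.float64(44.41)), (121, np.float64(40.91)), (126, np.float64(37.41))] [(116, np.float64(44.9)), (121, np.float64(41.36)), (126, np.float64(37.82))]
```

Pointer rows 118–123 against fin rows 117.3–122.5, so they are aligned within about 0.5 mm. Next is the lever: go in front of the ball and come down.

Call:
{"name": "apply_moves", "arguments": {"plan": "0 -0.55 0 0 0 0;0 -0.55 0 0 0 0;0.62 0 0 0 0 0;0.62 0 0 0 0 0;0.62 0 0 0 0 0;0.62 0 0 0 0 0;0.62 0 0 0 0 0;0 0 0.36 0 0 0;0 0 0.36 0 0 0;0 0 0 0 0 0"}}

```text
time_s: 15.45
position: [0.4253, 0.2662, 0.0602]
tcp_rot: [[-0.114, 0.994, -0.005], [0.994, 0.114, -0.002], [-0.002, -0.006, -1.0]]
force: [-0.1, -0.4, -0.6]
opening: 0.998
grasp_force: 0.0
```

```bash
python3 -c "
from h import *
g=np.load('g.npy');s=bot.read_state();print(where(g,s['position']),s['position'],s['force'])
b=capture('side').astype(int)
print('ball now at',proj('side',W(g,[-.024,.128,.096])),'finger tip',proj('side',W(g,[where(g,s['position'])[0]/1000+.05,.128,.087])))
r=(b[...,0]>110)&(b[...,1]<.35*b[...,0]);n,l,st,c=cv2.connectedComponentsWithStats(r.astype(np.uint8))
print([(st[i],c[i].round(1)) for i in range(1,n) if st[i,4]>60])
"
```

```text
[-109.31333704  125.48171726] [0.42529786 0.26616772 0.06018689] [-0.05692483 -0.44453383 -0.55340394]
ball now at [[314.37673675 222.47544934]] finger tip [[335.50822915 230.21514326]]
[(array([305, 214,  13,  13, 132], dtype=int32), array([311., 220.])), (array([342, 216,   7,  22,  70], dtype=int32), array([343.7, 228.5]))]
```

Call:
{"name": "apply_moves", "arguments": {"plan": "0.05 0.1 0 0 0 0;0 0.1 0 0 0 0;0 0.1 0 0 0 0;0 0.1 0 0 0 0;0 0.1 0 0 0 0;0 0.1 0 0 0 0;0 0.1 0 0 0 0;0 0.1 0 0 0 0;0 0.1 0 0 0 0;0 0.1 0 0 0 0"}}

```text
time_s: 16.33
position: [0.4774, 0.2752, 0.0627]
tcp_rot: [[-0.113, 0.994, 0.0], [0.994, 0.113, 0.0], [0.0, 0.0, -1.0]]
force: [-1.4, -0.0, 1.2]
opening: 1.001
grasp_force: 0.7
```

Call:
{"name": "apply_moves", "arguments": {"plan": "0 0.1 0 0 0 0;0 0.1 0 0 0 0;0 0.1 0 0 0 0;0 0.1 0 0 0 0;0 0 0 0 0 0"}}

```text
time_s: 16.75
position: [0.4917, 0.2766, 0.0622]
tcp_rot: [[-0.113, 0.994, -0.011], [0.994, 0.113, -0.002], [-0.001, -0.011, -1.0]]
force: [-9.4, -0.1, 6.1]
opening: 1.0
grasp_force: 4.8
```

```bash
cat > ball.py <<'E'
from h import *
g=np.load('g.npy');s=bot.read_state();print(where(g,s['position']),s['position'],s['force'])
for cam in('side','scene'):
    b=capture(cam).astype(int)
    print(cam,'pred front/back',proj(cam,W(g,[[-.024,.128,.096],[0,.128,.102],[.024,.128,.096]])).round(1).tolist())
    r=(b[...,0]>110)&(b[...,1]<.4*b[...,0])&(b[...,2]<.4*b[...,0]);n,l,st,c=cv2.connectedComponentsWithStats(r.astype(np.uint8))
    print([(st[i].tolist(),c[i].round(1).tolist()) for i in range(1,n) if 20<st[i,4]<400])
E
python3 ball.py
```

```text
[-42.20660759 128.70658666] [0.491666   0.27660724 0.06222192] [-9.43522111 -0.13173196  6.05040451]
side pred front/back [[314.4, 222.5], [300.1, 217.3], [286.2, 218.7]]
[([282, 214, 9, 11, 85], [286.3, 218.6]), ([341, 216, 7, 22, 69], [343.7, 229.3])]
scene pred front/back [[288.1, 227.3], [281.6, 220.4], [275.7, 218.7]]
[([117, 363, 25, 17, 60], [132.5, 368.9]), ([133, 381, 10, 19, 70], [138.2, 391.3]), ([48, 390, 22, 10, 131], [58.5, 393.9])]
```

The ball sits at side (286,219), which is the fully-over position, and the force has risen to 9 N, so it is at its stop. Back off, lift, and recheck the pointer.

Call:
{"name": "apply_moves", "arguments": {"plan": "0 -0.3 0 0 0 0;0 -0.5 0 0 0 0;0 -0.5 -0.36 0 0 0;0 0 -0.36 0 0 0;-0.6 0 0 0 0 0;-0.6 0 0 0 0 0;-0.65 0 0 0 0 0;-0.65 0 0 0 0 0;-0.65 0 0 0 0 0;0 0 0 0 0 0"}}

```text
time_s: 17.68
position: [0.4527, 0.109, 0.0991]
tcp_rot: [[-0.108, 0.994, 0.004], [0.994, 0.108, -0.002], [-0.002, 0.004, -1.0]]
force: [0.1, -0.4, 0.4]
opening: 1.0
grasp_force: 0.0
```

Call:
{"name": "apply_moves", "arguments": {"plan": "0 0.4 0 0 0 0;0 0.4 0 0 0 0;0 0.2 0 0 0 0;0 0 0 0 0 0;0 0 0 0 0 0"}}

```text
time_s: 18.1
position: [0.4994, 0.1195, 0.0985]
tcp_rot: [[-0.114, 0.994, -0.0], [0.994, 0.114, -0.0], [-0.0, -0.0, -1.0]]
force: [-0.4, 0.8, 0.1]
opening: 0.998
grasp_force: 0.0
```

```bash
python3 ball.py; python3 -c "
from h import *
look('w9')"
```

```text
[-51.47559544 -28.27960419] [0.49937258 0.1195366  0.09852346] [-0.41608411  0.80083004  0.1125229 ]
side pred front/back [[314.4, 222.5], [300.1, 217.3], [286.2, 218.7]]
[([280, 212, 15, 12, 143], [286.6, 217.5]), ([341, 215, 8, 23, 83], [343.7, 227.9]), ([386, 250, 13, 10, 43], [391.6, 254.7])]
scene pred front/back [[288.1, 227.3], [281.6, 220.4], [275.7, 218.7]]
[([272, 215, 10, 8, 63], [276.3, 218.5]), ([329, 245, 6, 5, 22], [331.2, 246.9]), ([117, 363, 26, 37, 130], [135.8, 381.6]), ([48, 389, 22, 11, 135], [58.6, 393.8])]
[-53.0590935 -28.1072508] [0.49777973 0.11953726 0.0983807 ]
pointer y 41.67 n 42 fin top far edge [-52.39  45.81] top row 113 red box [310 113  14  16 160] gap(far edge-2mm) 2.14
pred fin [320.63389271 119.78679065]
108 217/182 222/190 225/192 227/198 226/195 136/114 103/100  88/135 243/245 247/247 247/247 | 247/247 247/247 201/184 144/143
109 217/182 221/188 219/177 227/154 227/155 179/100 162/85  153/115 237/226 247/247 247/247 | 247/247 247/247 245/239 237/225
110 218/183 219/184 218/141 241/73  241/75  236/83  230/75  232/81  237/100 246/246 247/247 | 24
[... 2258 characters left out ...]
7/141 | 148/132 141/128 192/173 205/186
129 112/95  110/93  113/94  102/75  103/74  104/77   81/66   57/62  130/123 150/142 147/141 | 148/131  68/64  146/134 172/157
130 105/87  107/89  109/90  110/92  103/86  109/91   79/77   75/113 137/136 148/141 147/141 | 147/132 138/125  95/90  120/112
131 100/86  104/86  106/88  106/89  103/88  109/91   84/86   79/119 129/128 145/139 147/141 | 148/131 146/130  65/68   53/64 
132 139/116  99/83  103/87  102/85  102/85  106/89   84/84   78/120 127/125 148/141 147/141 | 149/132 146/130  64/68   53/63 
[(114, np.float64(44.75)), (119, np.float64(41.25)), (124, np.float64(37.74))] [(114, np.float64(45.19)), (119, np.float64(41.64)), (124, np.float64(38.1))]
```

Pointer rows 116–121 and fin rows 115.5–120.5 are still aligned, the lever is fully over in both cameras, and the gripper is clear.

```bash
python3 -c "
from rig import bot
print(bot.hand_in())"
```

```text
the job is handed in; nothing more can be done
None
```

I rolled the wheel until the pointer stood in line with the red mark (within about 0.5 mm in the wrist camera), pushed the lock lever fully over with the setting kept, and handed the job in with the robot clear; no verdict came back.

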